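# Clip the lower slide carrier under the hanging one

## Robot

A 6-joint arm with a two-finger parallel gripper is mounted at the origin on the work surface. World frame = base frame: x ahead of the robot, y to its left, z up, the work surface at z = 0. Lengths are in m, angles in rad, forces in N, time in s.
With the tool pointing down it reaches from about 0.375 to 0.825 m from the base axis. Payload 5.5 kg.
Tool frame: the origin (TCP) lies between the finger pads; the fingertips stand ctrl.tips_ahead ahead of it and the grasp point (between the pads) lies 6 mm ahead of it (ctrl.tips_ahead is the distance from the TCP to the fingertips, in m); z points along the fingers, y is the line along which they close (so a half turn about z gives the same grasp; the last joint's range is limited). The gripper opens to 85 mm and grips with 20 to 120 N. Pads are 22 mm wide; open, the fingers measure 114 mm over their backs; the gripper's body (76 mm by 85 mm) begins 54 mm behind the grasp point. The pads swing forward as they close: fully open they stand 13 mm farther back than shut.
Start: joints at [1.125, 0.314, -0.047, 1.21, 0, 1.571], TCP at [0.259, 0.541, 0.256] pointing down, gripper open.
Joint ranges: [-2.67, 2.67], [-0.69, 1.73], [-1.03, 1.25], [-2.08, 2.16], [-1.42, 1.45], [-3.14, 3.14]. Speed limits (rad/s): [2.39, 2.39, 3.01, 3.14, 3.14, 3.14].

## Interface

Orientations are given as a unit quaternion [x, y, z, w].
In Python, from cell import ctrl, vision gives the robot as it stands. Calls block until the motion is done:
- ctrl.move_ptp(position, orientation): joint-space move of the TCP to a pose.
- ctrl.move_straight(position, attitude=None, max_speed=0.15, force_limit=None): straight line of the TCP; attitude=None keeps the orientation; max_speed is the mean speed in m/s. With force_limit (N) it stops when the force on the tool has changed by that much, and returns True; else False.
- ctrl.move_joints(angles): joint-space move.
- ctrl.set_gripper(opening): finger opening in m; the grip force is fixed at half the most; returns when the fingers have stopped.
- ctrl.hold(seconds).
- ctrl.solve_ik(position, orientation): joint angles nearest the present ones, or None.
- ctrl.get_obs(): the state.
- vision.camera(name): name is "scene" or "top"; returns (picture, depth): 400x640x3 uint8, blue, green, red; 400x640 float32, m along the optical axis (not along the pixel's ray), 0 where there is no reading.
- vision.camera_info(name): a dict with "camera_matrix" (3x3 intrinsics, pixels), "distortion" ([k1, k2, p1, p2, k3] as OpenCV has them; the pictures are not rectified), "position" and "rotation" of the camera in the world. Camera axes: x right, y down, z forward; pixel columns grow to the right and rows downward; lengths in m; the calibration is good to about 2 mm. A picture is of the moment at which its call begins. camera_info takes no time and is no camera call.
A pose or a line that the arm cannot do raises ctrl.PlanningError and nothing moves.
- ctrl.job_done(): hands the job in; it is judged then, once.
The state is a dict: "t": time; "joint_positions": joint angles; "joint_vel": joint speeds; "effort": joint torques, N m; "eef_pos": TCP position; "ee_rot": TCP orientation; "ft_force": force on the tool from outside, world axes, zero at the start; "ft_torque": the same for the moment, N m; "opening": finger opening in m; "finger_force": force on a finger pad.
Only numpy, scipy, OpenCV 4.12 (cv2) and the standard library are available. Lean on these libraries where they do the work, as an engineer would, in place of code of your own. Each camera call takes 0.05 s, during which the arm holds its last target. There are 200 camera calls.

## Task

Clip the slide carrier that stands on the bench onto the one already hanging from the spring balance, to make a two-tier drying chain: bring its bail over the tip of the snap hook below the upper carrier and press it down past the sprung gate until it sits fully in the hook and the gate has snapped shut above it. Keep the carrier level (slides are in it), press gently, never loading the chain with more than about 18 N, and leave the other bench things alone. Ease off until the chain alone bears the carrier before you let it go, so that it neither jumps nor drops, and leave it hanging still and level.

Things in the scene. Friction and masses are not known exactly. Their poses are not given: they have to be found in the camera images.
- carrier: the loose lower slide carrier, 0.16 to 0.29 kg: steel tray 140 (its x) x 86 (its y) x 22 mm high, glass slides upright in it, a wire bail across its middle and a white grip post on each end; the same either way round. Origin at the centre of its underside, z up.
- bar (a point): middle of the carrier's bail crossbar, 90 mm above the underside. The bail is 5 mm wire in the carrier's y-z plane; the crossbar is straight along y from -26 to +26 mm, then the wire slopes out and down to uprights at y = +-41.5 mm.
- handle (a point): centre of the top of the carrier's grip post on the robot's side: white plastic, 24 mm (x) x 12 mm (y), centred at x = -82 mm, from the underside up to 74 mm. Pinch its 12 mm from above, so that the gripper keeps clear of the chain.
- stand: fixed stand, origin on the bench below the chain, x from the chain to its column (x = 165 mm; base plate x 105 to 225, y +-75, 14 mm high): reach the chain from -x, the robot's side. Its 12 mm arm, 360 mm up, holds a spring balance (24 mm tube) with a guided rod that does not yield to the first 1 N or so added, then sinks 2 mm per newton, 30 mm at most.
- upper: the upper slide carrier, hooked on the rod of the balance: tray 32 (x) x 86 (y) mm, its underside 80 mm below the origin. Origin at the eye it hangs from, 275 mm above the bench unloaded; axes as the stand's; it sinks with the balance but does not swing. The snap hook (its lower loop) is fixed below the tray.
- seat (a point): place of the crossbar's middle when fully home in the snap hook, 150 mm below the upper carrier's origin, 125 mm above the bench unloaded. The hook: J of 5 mm wire in the upper carrier's x-z plane, shank at x = +13 mm, tip at x = -13 mm, mouth upwards, 21 mm clear; the tip's end is 33 mm above the seat, the tray 70 mm above it.
- gate (a joint): sprung gate, a 4 mm bar 20 mm long across the hook's mouth, pivot on the shank 25 mm above the seat: 0 rad = shut, level; grows as it is pushed down and in, stop at 1.3. Pressed on its middle it starts to give at 5 to 6 N, more than the carrier's weight, and takes 8 to 12 N half open. The bar passes its end only a few mm above the seat; then it snaps shut.
- wellplate: bystander: white well plate 85 x 127 x 14 mm lying on the bench, origin under its centre
- dish: bystander: closed culture dish, 90 mm wide, 15 mm high, origin under its centre
- reagent: bystander: amber bottle 60 mm wide, 110 mm high, origin under its centre
Things that resemble listed ones, but are neither listed nor needed, are in the scene too. What is shaped like the carrier but purple is not meant.

How it is judged:
On the way, in this order (a step that is already met when the one before it is completed fails the run):
1. the lower carrier is lifted off the bench (height (world z) of carrier above 0.03 m), for 0.1 s.
2. the bail presses the gate open (value of joint gate above 0.6 rad and contact force between carrier and upper above 1 N), for 0.02 s.
At the end, for the whole second after the job is handed in: The bail's crossbar lies in the bottom of the snap hook (within 7 mm of the seat), the gate is shut above it (under 0.2 rad), the lower carrier hangs clear of the bench on the hook with its weight, level within 0.2 rad, slower than 40 mm/s (distance between bar and seat below 0.007 m and value of joint gate below 0.2 rad and contact force between carrier and upper above 0.8 N and height (world z) of carrier above 0.015 m and angle between carrier's own z axis and vertical below 0.2 rad and linear speed of carrier below 0.04 m/s); the robot touches nothing.
It fails at once if the chain is loaded with more than 18 N (contact force between carrier and upper above 18 N).
It fails at once if the carrier jumps or drops when let go (faster than 0.1 m/s with no finger on it) (contact force between the fingers and carrier below 0.05 N and linear speed of carrier above 0.1 m/s).
It fails at once if the carrier is tipped by more than 0.45 rad (slides fall out) (angle between carrier's own z axis and vertical above 0.45 rad).
It fails at once if a bystander is moved by more than 20 mm (distance of any of wellplate, dish, reagent from where it was at the start of the episode above 0.02 m).
It also fails if it takes over 70 s, if anything falls off the work surface, if the arm or the gripper's body presses on something with over 40 N, if the wrist force passes 120 N, or if a joint passes its speed limit or range.

## Working session

There is one attempt and no reset: what is moved stays moved. The work goes in short steps, each a Python script; the robot and the scene stay as the last script left them, time stands still between calls to the robot, and variables do not carry over. Pictures are saved under pics/ and viewed, at most 10 in all, crops included, and the job is handed in when it is done.

```bash
mkdir -p pics; ls; python3 - <<'E'
from cell import ctrl, vision
import cv2,numpy as np,pickle
d={}
for n in("scene","top"):
    p,z=vision.camera(n); i=vision.camera_info(n); d[n]=(p,z,i)
    cv2.imwrite(f"pics/{n}0.png",p); print(n,i)
pickle.dump(d,open("d0.pkl","wb"))
print(ctrl.tips_ahead,ctrl.get_obs())
E
```

```text
pics
scene {'camera_matrix': array([[487.39557865,   0.        , 328.22276739],
       [  0.        , 487.39557865, 200.52813509],
       [  0.        ,   0.        ,   1.        ]]), 'distortion': array([0.0043392, 0.       , 0.       , 0.       , 0.       ]), 'position': array([1.0647151 , 0.7422725 , 1.27472151]), 'rotation': array([ 0.30581206,  0.88932128, -0.32464791, -0.10094739])}
top {'camera_matrix': array([[451.12168938,   0.        , 320.7532079 ],
       [  0.        , 451.12168938, 202.75514942],
       [  0.        ,   0.        ,   1.        ]]), 'distortion': array([0.03204191, 0.        , 0.        , 0.        , 0.        ]), 'position': array([ 0.41142146, -0.00948652,  1.28877759]), 'rotation': array([ 0.71441592, -0.69767567,  0.02690222, -0.04620404])}
0.025 {'t': 0.1, 'joint_positions': array([ 1.12498680e+00,  3.14158742e-01, -4.79535128e-02,  1.21019648e+00,
        1.76910476e-05,  1.57078372e+00]), 'joint_vel': array([ 5.59464656e-04, -2.04024481e-03,  2.07857803e-03,  4.00511339e-04,
        4.72846658e-05,  5.65000385e-04]), 'effort': array([ 1.28010677e-05, -5.40766776e+01,  3.40541124e+01,  1.12793018e-02,
       -2.84172148e-05,  7.28242320e-07]), 'eef_pos': array([0.25850654, 0.54093755, 0.2555299 ]), 'ee_rot': array([ 2.21057243e-01,  9.75260541e-01, -7.35536516e-04, -1.75799918e-04]), 'ft_force': array([ 0.39661569, -0.33553843, -0.61485509]), 'ft_torque': array([ 0.01238216,  0.00634876, -0.01731397]), 'finger_force': 0.0, 'opening': 0.0855341222174796}
```

View pics/scene0.png

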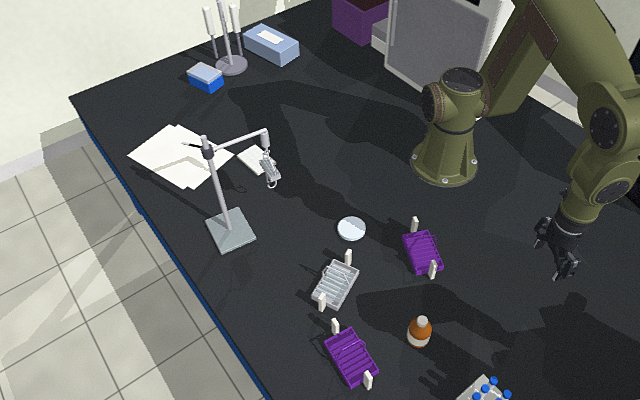

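View pics/top0.png

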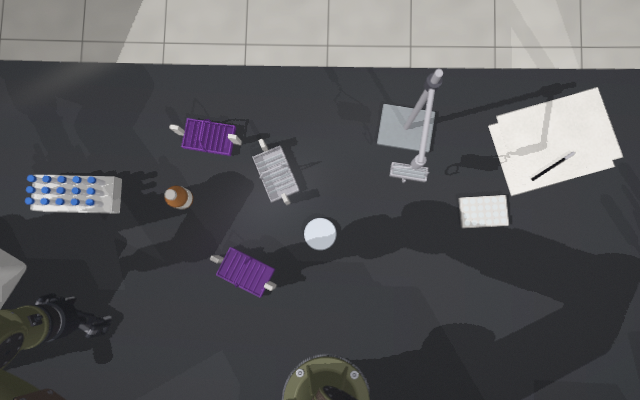

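The scene shows two purple carriers, at top (208,136) and (245,272), which are ruled out. The only grey steel one with white posts stands at top (275,172) / scene (335,283), so that is the one meant. The upper carrier hangs at top (408,172) / scene (268,168), with the stand column base at top (406,127). Next I confirm with crops and measure.

```bash
cat >h.py <<'E'
import cv2,numpy as np
from scipy.spatial.transform import Rotation as R
def rays(info,px):
    n=cv2.undistortPoints(np.array(px,float).reshape(-1,1,2),info["camera_matrix"],info["distortion"])[:,0]
    return np.c_[n,np.ones(len(n))]@R.from_quat(info["rotation"]).as_matrix().T   # optical z comp = 1
def onplane(info,px,z):
    d=rays(info,px); p=info["position"]; return p+d*((z-p[2])/d[:,2])[:,None]
def cloud(z,info):
    h,w=z.shape; u,v=np.meshgrid(np.arange(w),np.arange(h))
    P=info["position"]+rays(info,np.c_[u.ravel(),v.ravel()])*z.ravel()[:,None]
    P[z.ravel()==0]=np.nan; return P.reshape(h,w,3)
def tri(i1,p1,i2,p2):
    d1=rays(i1,[p1])[0];d2=rays(i2,[p2])[0]
    s=np.linalg.lstsq(np.c_[d1,-d2],i2["position"]-i1["position"],rcond=None)[0]
    a=i1["position"]+s[0]*d1;b=i2["position"]+s[1]*d2
    return (a+b)/2,np.linalg.norm(a-b)
E
python3 - <<'E'
from h import *; import pickle
d=pickle.load(open("d0.pkl","rb"))
def crop(n,x,y,w,h,k): return cv2.resize(d[n][0][y:y+h,x:x+w],None,fx=k,fy=k,interpolation=cv2.INTER_CUBIC)
a=crop("scene",295,235,80,60+20,5);b=crop("scene",190,120,100,125,4)[:500,:400]
c=crop("top",240,130,80,80,5);e=crop("top",370,60,80,130,4)[:,:400]
def pad(i,h,w): return cv2.copyMakeBorder(i,0,h-i.shape[0],0,w-i.shape[1],0)
# left: carrier scene(5x) ; right: chain scene
cv2.imwrite("pics/c1.png",np.hstack([pad(a,520,400),pad(b,520,400)]))
cv2.imwrite("pics/c2.png",np.hstack([pad(c,520,400),pad(e,520,400)]))
for n,(x0,y0,x1,y1) in dict(scene=(305,240,365,315),top=(245,132,305,212)).items():
    p,z,i=d[n]; P=cloud(z,i)[y0:y1,x0:x1]; hsv=cv2.cvtColor(p,cv2.COLOR_BGR2HSV)[y0:y1,x0:x1]
    for lo,hi in((.064,.082),(.084,.1)):
        m=((P[...,2]>lo)&(P[...,2]<hi)).astype(np.uint8)
        k,l,s,c=cv2.connectedComponentsWithStats(m)
        for j in range(1,k):
            if s[j,4]>2: print(n,lo,s[j,4],c[j]+[x0,y0],P[l==j].mean(0).round(4),np.ptp(P[l==j],axis=0).round(3))
# chain
for n,(x0,y0,x1,y1) in dict(scene=(195,120,290,260),top=(370,60,450,190)).items():
    p,z,i=d[n]; P=cloud(z,i)[y0:y1,x0:x1]
    for lo,hi in((.008,.02),(.1,.19),(.19,.235),(.35,.375)):
        m=((P[...,2]>lo)&(P[...,2]<hi)).astype(np.uint8)
        k,l,s,c=cv2.connectedComponentsWithStats(m)
        for j in range(1,k):
            if s[j,4]>10: 
                q=P[l==j]; r=cv2.minAreaRect((q[:,:2]*1000).astype(np.float32)); print(n,lo,s[j,4],c[j]+[x0,y0],q.mean(0).round(4),"rect",np.round(r[0],1),np.round(r[1],1),round(r[2],1))
E
```

```text
scene 0.064 39 [347.97435897 252.53846154] [0.549  0.1295 0.0718] [0.025 0.019 0.011]
scene 0.064 5 [324.8 268.6] [0.6369 0.1324 0.0743] [0.006 0.005 0.013]
scene 0.064 10 [345.6 277.5] [0.6082 0.1919 0.0736] [0.007 0.01  0.016]
scene 0.064 48 [321.5        296.45833333] [0.6972 0.1963 0.0709] [0.025 0.018 0.012]
scene 0.084 37 [335.43243243 269.78378378] [0.6216 0.1624 0.0907] [0.024 0.053 0.011]
top 0.064 41 [261.56097561 143.        ] [0.6992 0.1927 0.0723] [0.023 0.019 0.013]
top 0.064 4 [284.5 165. ] [0.6389 0.1272 0.0733] [0.003 0.007 0.013]
top 0.064 4 [261.25 175.  ] [0.6103 0.1904 0.0709] [0.004 0.002 0.014]
top 0.064 40 [284.05 197.1 ] [0.5505 0.1255 0.0732] [0.022 0.017 0.014]
top 0.084 42 [272.         168.35714286] [0.6257 0.1587 0.0914] [0.027 0.053 0.012]
scene 0.008 408 [252.39705882 157.65196078] [ 0.5369 -0.4372  0.0136] rect [ 527.8 -426. ] [ 87.8 131.1] 4.6
scene 0.008 20 [272.45 160.3 ] [ 0.4871 -0.3799  0.0134] rect [ 485.1 -382.9] [43.9 12.2] 80.5
scene 0.008 1260 [230.09365079 229.96031746] [ 0.7667 -0.2032  0.0135] rect [ 764.3 -209.6] [156.4 119.4] 81.5
scen
[... 568 characters left out ...]
69] [ 0.7665 -0.195   0.0143] rect [ 769.1 -197.9] [124.1 120.8] 81.8
top 0.008 161 [430.01863354 131.62111801] [ 0.7551 -0.2807  0.0141] rect [ 756.8 -281.4] [ 13.6 119.7] 80.0
top 0.1 78 [412.73076923 115.21794872] [ 0.7621 -0.2084  0.1451] rect [ 762.6 -209.4] [17.6  7.6] 63.9
top 0.19 45 [418.06666667 107.17777778] [ 0.762  -0.2096  0.2117] rect [ 762.6 -209.8] [15.5  6.7] 52.4
top 0.19 424 [406.75707547 172.37735849] [ 0.6011 -0.1836  0.2105] rect [ 604.4 -187. ] [86.3 32.6] 81.3
top 0.19 24 [423.58333333 168.20833333] [ 0.6111 -0.2227  0.2158] rect [ 611.3 -221.6] [19.  13.3] 63.5
top 0.35 577 [425.75389948 123.63084922] [ 0.6776 -0.1973  0.3644] rect [ 680.1 -199.9] [ 29.4 177.7] 82.6
```

View pics/c1.png

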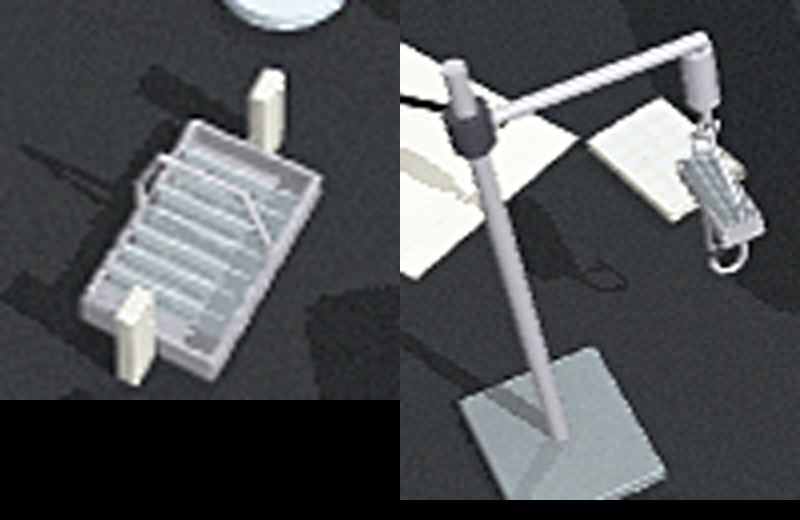

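View pics/c2.png

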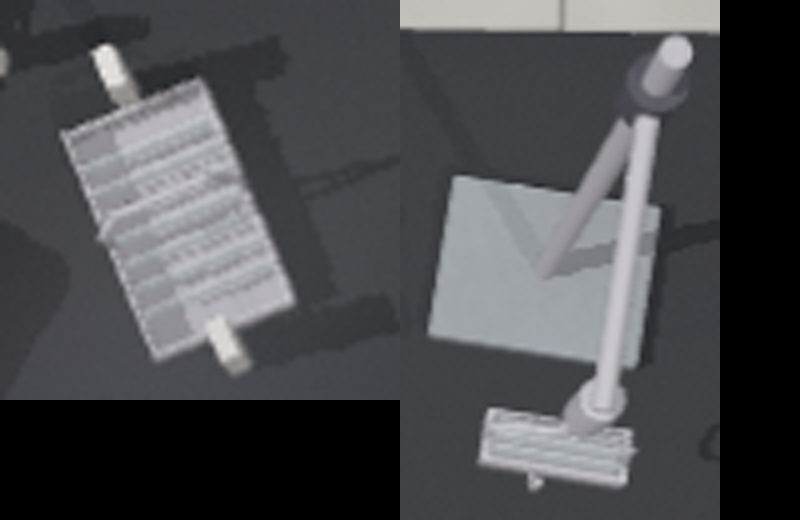

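Crops confirm it: c1 left shows the grey steel carrier with a wire bail and two white posts. c1 right and c2 right show the upper carrier and J hook under the balance. The sizes match: posts are 0.163 m apart, bail at z 0.091, and the chain is 0.163 m from the column. Next is the grasp of the near post.

```bash
cat >>h.py <<'E'
def quat(yaw,flip=0,pitch=0):   # tool down, tool x along carrier x (or opposite if flip)
    return (R.from_euler("z",yaw)*R.from_euler("y",pitch)*R.from_euler("x",np.pi)*R.from_euler("z",np.pi*flip)).as_quat()
E
python3 - <<'E'
from cell import ctrl, vision
from h import *
yaw=np.arctan2(.067,.148); c=np.array([.624,.161])
hd=c-.082*np.array([np.cos(yaw),np.sin(yaw)]); print(hd,np.degrees(yaw))
cand=[]
for f in(0,1):
    a=ctrl.solve_ik([*hd,.062],quat(yaw,f)); b=ctrl.solve_ik([.52,-.174,.09],quat(-.136,f)); print(f,a,b)
    if a is not None and b is not None: cand.append((max(abs(a[5]),abs(b[5])),f))
f=min(cand)[1]; open("flip","w").write(str(f)); print("flip",f)
ctrl.set_gripper(.045)
ctrl.move_ptp([*hd,.16],quat(yaw,f))
ctrl.hold(.2)
print(ctrl.move_straight([*hd,.064],max_speed=.06,force_limit=6))
ctrl.hold(.2);o=ctrl.get_obs();print(o["eef_pos"],o["ft_force"],o["t"])
p,z=vision.camera("scene");cv2.imwrite("pics/g1.png",cv2.resize(p[200:320,280:440],None,fx=4,fy=4))
E
```

```text
[0.54929818 0.12718228] 24.356391252796392
0 [ 0.22752669  0.39841417 -0.40176738  0.77061477  0.          2.94402012] [-0.32290396  0.34185159 -0.411181    0.81776373  0.          2.9546887 ]
1 [ 0.22752669  0.39841417 -0.40176738  0.77061477  0.         -0.19757253] [-0.32290396  0.34185159 -0.411181    0.81776373  0.         -0.18690396]
flip 1
False
[0.5494613  0.12723826 0.06423404] [-0.11871819  0.22416517  0.19466734] 4.5917
```

View pics/g1.png

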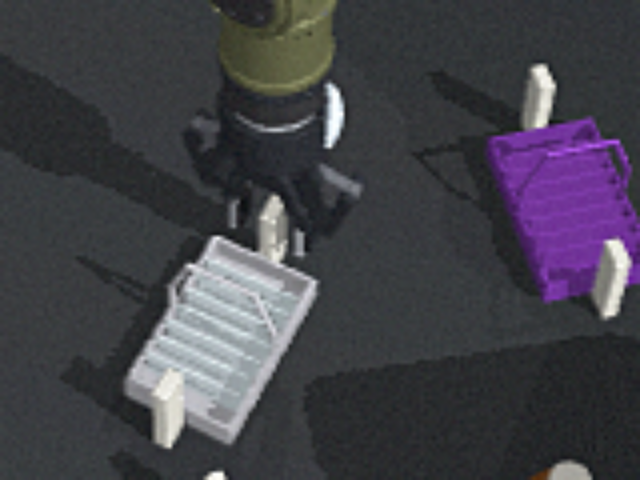

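The post stands between the pads (crop (270,230)). I close, lift to 50 mm, and measure level from both posts.

```bash
cat >>h.py <<'E'
def comps(P,box,lo,hi,minpix=4):
    x0,y0,x1,y1=box; Q=P[y0:y1,x0:x1]; m=((Q[...,2]>lo)&(Q[...,2]<hi)).astype(np.uint8)
    k,l,s,c=cv2.connectedComponentsWithStats(m)
    return [(s[j,4],(c[j]+[x0,y0]).round(1),Q[l==j].mean(0).round(4),Q[l==j][:,2].max().round(4)) for j in range(1,k) if s[j,4]>=minpix]
E
python3 - <<'E'
from cell import ctrl, vision
from h import *
ctrl.set_gripper(0.0); o=ctrl.get_obs(); print(o["opening"],o["finger_force"],o["ft_force"])
p=o["eef_pos"]; f0=o["ft_force"]
ctrl.move_straight(p+[0,0,.05],max_speed=.05); ctrl.hold(.3)
o=ctrl.get_obs(); print(o["eef_pos"],o["ft_force"]-f0,o["ft_torque"],o["t"])
for n,b in dict(scene=(290,220,380,320),top=(230,110,330,220)).items():
    q,z=vision.camera(n); P=cloud(z,vision.camera_info(n))
    print(n); [print(' ',c) for c in comps(P,b,.11,.16)]
E
```

```text
0.010858849185352099 58.796128034591675 [ 0.63225492 -0.00154292  1.11893183]
[0.54925297 0.1270837  0.11391644] [-0.4145962  -0.98231852 -4.01385167] [-0.0583954   0.21400137 -0.01264373] 6.4833
scene
  (np.int32(216), array([347.5, 240.9]), array([0.5543, 0.1323, 0.1389]), np.float64(0.1599))
  (np.int32(58), array([335.9, 261.7]), array([0.6211, 0.1642, 0.1347]), np.float64(0.1469))
  (np.int32(49), array([321. , 287.7]), array([0.6974, 0.197 , 0.1205]), np.float64(0.1277))
top
  (np.int32(17), array([294.5, 191.2]), array([0.5573, 0.0909, 0.1497]), np.float64(0.1588))
```

```bash
cat >>h.py <<'E'
YAW=-.136; U=np.array([np.cos(YAW),np.sin(YAW)]); V=np.array([-U[1],U[0]]); H=np.array([.602,-.185]); Q1=quat(YAW,1)
def tcp(bx,by,barz,H=H): return np.array([*(H+(bx-.082)*U+by*V),barz-.090+.064])
E
python3 - <<'E'
from cell import ctrl, vision
from h import *
ctrl.move_straight(tcp(-.035,.19,.137),attitude=Q1,max_speed=.1)
ctrl.move_straight(tcp(-.035,0,.137),max_speed=.1); ctrl.hold(.2)
ctrl.move_straight(tcp(-.035,0,.177),max_speed=.05); ctrl.hold(.3)
o=ctrl.get_obs(); print(o["eef_pos"],tcp(-.035,0,.177),o["ft_force"],o["ft_torque"],o["t"])
ims=[]
for n,b in dict(scene=(190,110,350,270),top=(360,60,480,180+40)).items():
    q,z=vision.camera(n); np.save(f"z_{n}.npy",z); cv2.imwrite(f"pics/full1_{n}.png",q)
    x0,y0,x1,y1=b; ims.append(cv2.resize(q[y0:y1,x0:x1],(400,int(400*(y1-y0)/(x1-x0))),interpolation=cv2.INTER_CUBIC))
    P=cloud(z,vision.camera_info(n)); print(n)
    for lo,hi in((.13,.168),(.168,.19),(.19,.24)):
        [print(' ',lo,c) for c in comps(P,b,lo,hi,6)]
h=max(i.shape[0] for i in ims)
cv2.imwrite("pics/pre.png",np.hstack([cv2.copyMakeBorder(i,0,h-i.shape[0],0,0,0) for i in ims]))
E
```

```text
[ 0.48593163 -0.16907532  0.15074468] [ 0.48608035 -0.16913701  0.151     ] [-0.12786392  0.11562882 -2.88197753] [0.06801948 0.14047935 0.02183039] 11.375
scene
  0.13 (np.int32(57), array([304.5, 170. ]), array([ 0.4922, -0.1613,  0.1468]), np.float64(0.1665))
  0.13 (np.int32(20), array([268.4, 182.5]), array([ 0.6124, -0.1862,  0.1492]), np.float64(0.1672))
  0.13 (np.int32(9), array([275.4, 182.3]), array([ 0.5897, -0.1831,  0.1369]), np.float64(0.1498))
  0.13 (np.int32(17), array([287.9, 184.5]), array([ 0.5698, -0.1413,  0.1493]), np.float64(0.1668))
  0.13 (np.int32(70), array([259. , 187.6]), array([ 0.6469, -0.1863,  0.1493]), np.float64(0.1668))
  0.13 (np.int32(44), array([222.3, 202.7]), array([ 0.766 , -0.2039,  0.1493]), np.float64(0.1679))
  0.168 (np.int32(17), array([298.1, 157.9]), array([ 0.493 , -0.1916,  0.1777]), np.float64(0.1869))
  0.168 (np.int32(28), array([305.2, 166.1]), array([ 0.497 , -0.1478,  0.179 ]), np.float64(0.1896))
  0.168 (np.int32(28), array([282.3, 171.8]), array([ 0.5655, -0.174 ,  0.1769]), np.float64(0.1816))
  0.168 (np.int32(6), array
[... 695 characters left out ...]
np.int32(6), array([403.2, 179.8]), array([ 0.5922, -0.1843,  0.1515]), np.float64(0.161))
  0.13 (np.int32(10), array([386.2, 187.2]), array([ 0.5726, -0.1419,  0.15  ]), np.float64(0.1597))
  0.168 (np.int32(20), array([415.4, 111.5]), array([ 0.7615, -0.2092,  0.179 ]), np.float64(0.1899))
  0.168 (np.int32(28), array([395.8, 186.8]), array([ 0.5702, -0.1624,  0.1772]), np.float64(0.1846))
  0.19 (np.int32(50), array([418.4, 106.7]), array([ 0.762 , -0.2097,  0.2154]), np.float64(0.2396))
  0.19 (np.int32(267), array([400. , 170.5]), array([ 0.6052, -0.1673,  0.2111]), np.float64(0.2385))
  0.19 (np.int32(110), array([379.7, 214.9]), array([ 0.4962, -0.1188,  0.2227]), np.float64(0.2387))
```

View pics/pre.png

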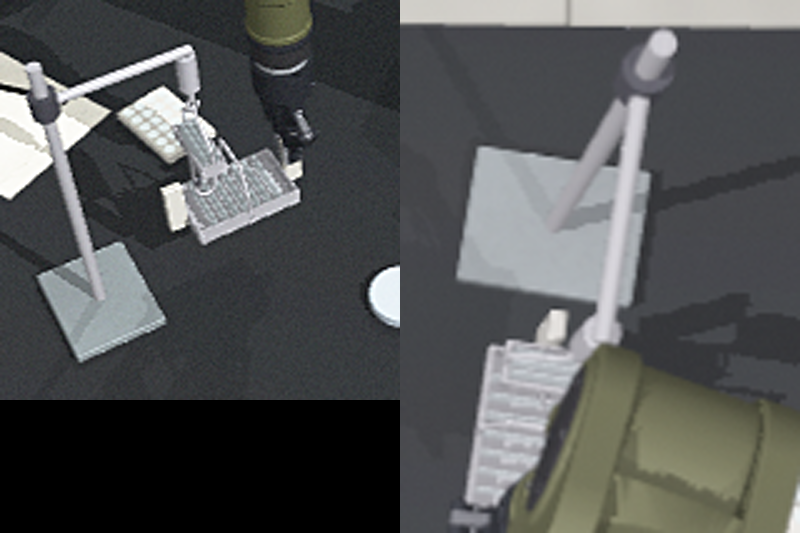

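The scene crop shows the bail crossbar just outside the hook (crop about (230,165)) and the far post past the hook. I refine the relative offsets in the hook frame.

```bash
python3 - <<'E'
from cell import vision
from h import *
for n in("scene","top"):
    z=np.load(f"z_{n}.npy"); P=cloud(z,vision.camera_info(n)).reshape(-1,3); P=P[~np.isnan(P[:,0])]
    a=(P[:,:2]-H)@U*1000; b=(P[:,:2]-H)@V*1000; h=P[:,2]*1000
    def rep(nm,m):
        print(n,nm,m.sum(), "a",np.percentile(a[m],[0,50,100]).round(1),"b",np.percentile(b[m],[0,50,100]).round(1),"h",np.median(h[m]).round(1)) if m.any() else None
    rep("bar",(abs(a+35)<9)&(abs(b)<35)&(h>170)&(h<184))
    rep("sideL",(abs(a+35)<9)&(b>30)&(b<48)&(h>130)&(h<160))
    rep("sideR",(abs(a+35)<9)&(b<-30)&(b>-48)&(h>130)&(h<160))
    rep("ptop",(abs(a-47)<20)&(abs(b)<15)&(h>156)&(h<168))
    rep("shank",(abs(a-13)<8)&(abs(b)<9)&(h>140)&(h<188))
    rep("tip",(abs(a+13)<8)&(abs(b)<9)&(h>128)&(h<170))
    rep("utray",(abs(a)<24)&(abs(b)<50)&(h>205)&(h<222))
    rep("tray rim",(a>-115)&(a<45)&(abs(b)<50)&(h>102)&(h<114))
E
```

```text
scene bar 25 a [-42.2 -37.6 -34.7] b [-23.2   6.5  30.8] h 178.0
scene sideL 14 a [-41.1 -37.7 -35.8] b [31.9 39.8 45.8] h 148.4
scene sideR 3 a [-41.  -39.8 -36.5] b [-38.8 -34.4 -32.9] h 153.2
scene ptop 24 a [32.6 44.  55.3] b [-3.3  3.5 10.4] h 160.8
scene shank 21 a [ 6.  12.2 14.7] b [-5.1  0.6  7.3] h 156.7
scene tip 10 a [-15.4 -12.6  -5.9] b [-3.5  0.1  4.5] h 133.9
scene utray 185 a [-17.2   0.8  16.9] b [-43.8   6.1  44.8] h 212.0
scene tray rim 321 a [-113.2  -50.6   44.5] b [-44.8  12.6  49.2] h 107.1
top bar 25 a [-36.8 -34.6 -32. ] b [ 2.9 17.5 31.8] h 178.3
top sideL 10 a [-36.9 -34.8 -32.6] b [32.8 39.  43.6] h 148.6
top ptop 45 a [35.5 47.  59.2] b [-5.4  0.7  6.6] h 160.6
top tip 7 a [-12.4 -10.4  -5.2] b [-1.9 -0.6  0.5] h 151.3
top utray 139 a [-13.1   1.7  19.8] b [-9.5 20.4 41.2] h 213.0
top tray rim 139 a [-90.8 -34.5  43. ] b [-11.3  36.8  44.7] h 108.2
```

```bash
cat >>h.py <<'E'
H2=H+.0025*U-.002*V
def look(vision):
    z=vision.camera("scene")[1]
    P=cloud(z,vision.camera_info("scene")).reshape(-1,3); P=P[~np.isnan(P[:,0])]
    a=(P[:,:2]-H)@U*1000; b=(P[:,:2]-H)@V*1000; h=P[:,2]*1000; out={}
    m=(a>60)&(a<102)&(abs(b-2)<10)&(h>40)&(h<200); out["post_top_h,a"]=(np.percentile(h[m],96).round(1),a[m].mean().round(1)) if m.any() else None
    m=(abs(a)<20)&(abs(b)<46)&(h>198)&(h>150)&(h<225); out["utray_h"]=np.percentile(h[m],[5,50]).round(1) if m.any() else None
    for nm,s in(("rim+",(b>38)),("rim-",(b<-34))):
        m=s&(abs(b)<50)&(h<140)&(h>20)&(a>-75)&(a<72); 
        if m.sum()>20:
            hi=m
            k=np.polyfit(a[hi],h[hi],1); out[nm]=k.round(3)
    return out
E
python3 - <<'E'
from cell import ctrl, vision
from h import *
o=ctrl.get_obs(); F0=o["ft_force"]
print("touch",ctrl.move_straight(tcp(0,0,.177,H2),max_speed=.04,force_limit=4)); ctrl.hold(.3)
o=ctrl.get_obs(); F0=o["ft_force"]; T0=o["ft_torque"]; print(o["eef_pos"],F0,T0,look(vision))
z=.177; 
while z>.12:
    z-=.002
    s=ctrl.move_straight(tcp(0,0,z,H2),max_speed=.02,force_limit=5)
    o=ctrl.get_obs(); d=o["ft_force"]-F0
    print(round(z,4),round(o["eef_pos"][2]+.026,4),d.round(2),(o["ft_torque"]-T0).round(2),s)
    if s or d[2]>7: break
print(look(vision),ctrl.get_obs()["t"])
E
```

```text
touch False
[ 0.52289852 -0.17620989  0.15108447] [-0.18445761  1.1770068  -2.31010096] [0.0391488  0.1894484  0.02558615] {'post_top_h,a': (np.float64(161.7), np.float64(81.2)), 'utray_h': array([200.7, 211.2]), 'rim+': array([-4.00000e-03,  1.00031e+02]), 'rim-': array([2.0000e-02, 9.8141e+01])}
0.175 0.1748 [-0.62 -0.35 -0.74] [-0.    0.04  0.  ] False
0.173 0.1728 [-0.56 -0.61 -1.39] [ 0.01  0.03 -0.04] False
0.171 0.1708 [-0.14 -0.06 -0.43] [-0.   -0.04 -0.04] False
0.169 0.1688 [ 0.02 -1.78  0.1 ] [ 0.02  0.07 -0.02] False
0.167 0.1668 [-0.13 -0.42  0.15] [ 0.02  0.02 -0.03] False
0.165 0.1648 [ 0.36 -1.55  0.49] [-0.01  0.02 -0.04] False
0.163 0.1629 [ 0.3  -0.72  0.09] [ 0.01  0.03 -0.06] False
0.161 0.1608 [ 0.08 -1.67 -1.03] [-0.04  0.02 -0.05] False
0.159 0.1588 [ 0.38 -1.24 -0.82] [ 0.03  0.04 -0.03] False
0.157 0.1568 [ 0.6  -1.55 -0.91] [ 0.01 -0.01 -0.09] False
0.155 0.1549 [ 0.3  -1.75 -0.51] [-0.02  0.01 -0.03] False
0.153 0.1531 [ 0.22 -1.2   1.57] [-0.09 -0.12 -0.01] False
0.151 0.1511 [-0.19 -1.89  2.5 ] [-0.07 -0.18 -0.09] False
0.149 0.1491 [-0.37 -0.8   2.58] [-0.04 -0.26 -0.03] False
0.147 0.1471 [-0.04 -1.73  4.26] [-0.1  -0.35 -0.05] False
0.145 0.1451 [ 1.01 -1.42  5.93] [-0.06 -0.39 -0.03] False
0.143 0.1431 [ 0.66 -2.02  5.93] [-0.07 -0.49 -0.01] False
0.141 0.1411 [ 0.44 -0.59  7.34] [-0.1  -0.52 -0.  ] False
{'post_top_h,a': (np.float64(125.3), np.float64(81.3)), 'utray_h': array([198.5, 205.3]), 'rim+': array([3.0000e-03, 6.5797e+01]), 'rim-': array([-1.1000e-02,  6.4104e+01])} 17.4667
```

Contact came at the expected height, the carrier is still level, and the torque agrees with the 82 mm lever. I continue pressing.

```bash
python3 - <<'E'
from cell import ctrl, vision
from h import *
F0=-2.5; T0=.2; z=.141; k=0; pk=0
while z>.100:
    z-=.0015; k+=1
    s=ctrl.move_straight(tcp(0,0,z,H2),max_speed=.015,force_limit=6)
    o=ctrl.get_obs(); d=o["ft_force"][2]-F0; ft=-(o["ft_torque"][1]-T0)/.084; fx=o["ft_force"][:2]
    print(round(z,4),round(o["eef_pos"][2]+.026,4),"F",round(d,2),"Ft",round(ft,2),fx.round(1),s)
    if k%4==0: print(look(vision))
    if s or ft>13.5 or d>15 or ft<pk-2.5: break
    pk=max(pk,ft)
print(look(vision),ctrl.get_obs()["t"])
E
```

```text
0.1395 0.1396 F 7.11 Ft 6.72 [ 0.6 -0.7] False
0.138 0.1381 F 8.3 Ft 7.89 [-0.2  0.1] False
0.1365 0.1367 F 7.75 Ft 7.97 [-0.4  0.3] False
0.135 0.1353 F 8.52 Ft 6.71 [-0.4  0.5] False
{'post_top_h,a': (np.float64(120.8), np.float64(81.7)), 'utray_h': array([198.6, 205.2]), 'rim+': array([-9.0000e-03,  6.0868e+01]), 'rim-': array([-4.0000e-03,  5.8532e+01])}
0.1335 0.1339 F 9.22 Ft 7.51 [0.4 0.1] False
0.132 0.1324 F 8.89 Ft 7.03 [-0.5 -0.6] False
0.1305 0.131 F 10.3 Ft 7.78 [-0.6 -0.3] False
0.129 0.1296 F 11.41 Ft 8.74 [-1.3  0.3] False
{'post_top_h,a': (np.float64(117.1), np.float64(82.0)), 'utray_h': array([198.3, 203.8]), 'rim+': array([-2.9000e-02,  5.6007e+01]), 'rim-': array([-0.064, 54.053])}
0.1275 0.1282 F 11.38 Ft 8.45 [-0.7  0.1] False
0.126 0.1268 F 11.55 Ft 9.27 [-0.6  0.6] False
0.1245 0.1254 F 11.15 Ft 9.09 [-1.   0.7] False
0.123 0.124 F 12.27 Ft 9.45 [-1.2  0.4] False
{'post_top_h,a': (np.float64(110.1), np.float64(83.1)), 'utray_h': array([198.8, 201.8]), 'rim+': array([-0.083, 50.462]), 'rim-': array([-0.091, 49.573])}
0.1215 0.1225 F 10.64 Ft 10.67 [-0.5  0. ] False
0.12 0.121 F 10.75 Ft 10.86 [0.7 0.7] False
0.1185 0.1195 F 11.32 Ft 9.86 [-0.1 -0.6] False
0.117 0.118 F 13.61 Ft 9.5 [-0.3 -0.3] False
{'post_top_h,a': (np.float64(113.0), np.float64(83.7)), 'utray_h': array([198.3, 202.1]), 'rim+': array([-0.074, 50.837]), 'rim-': array([-0.06 , 48.021])}
0.1155 0.1162 F 9.32 Ft 7.21 [-1.6  0.1] False
{'post_top_h,a': (np.float64(116.4), np.float64(83.0)), 'utray_h': array([198.9, 202.8]), 'rim+': array([-2.5000e-02,  5.0855e+01]), 'rim-': array([-1.4000e-02,  4.9382e+01])} 21.9667
```

```bash
python3 - <<'E'
from cell import ctrl, vision
from h import *
q,z=vision.camera("scene"); cv2.imwrite("pics/press.png",cv2.resize(q[120:230,200:320],None,fx=5,fy=5,interpolation=cv2.INTER_CUBIC))
np.save("z_scene.npy",z)
P=cloud(z,vision.camera_info("scene")).reshape(-1,3); P=P[~np.isnan(P[:,0])]
a=(P[:,:2]-H)@U*1000; b=(P[:,:2]-H)@V*1000; h=P[:,2]*1000
def rep(nm,m): print(nm,m.sum(),"a",np.percentile(a[m],[0,50,100]).round(1),"b",np.percentile(b[m],[0,50,100]).round(1),"h",np.percentile(h[m],[5,50,95]).round(1)) if m.any() else print(nm,0)
rep("bar",(abs(a)<10)&(abs(b)>8)&(abs(b)<30)&(h>95)&(h<145))
rep("post",(abs(a-82)<18)&(abs(b)<12)&(h>60)&(h<130))
rep("utray",(abs(a)<24)&(abs(b)<50)&(h>175)&(h<230))
for s in range(-70,80,20):
    rep("rim%d"%s,(abs(a-s)<10)&(b>36)&(b<50)&(h>20)&(h<110))
o=ctrl.get_obs(); print(o["ft_force"],o["ft_torque"],o["eef_pos"])
E
```

```text
bar 17 a [-6.  -2.1  0.9] b [-27.1  24.6  30. ] h [104.9 122.6 127.7]
post 112 a [68.8 84.  96.7] b [-6.6  3.5 11.7] h [ 64.4  92.6 116.2]
utray 290 a [-17.7   0.6  16.5] b [-47.6   9.6  45.1] h [179.2 192.7 209.3]
rim-70 8 a [-65.  -62.6 -61. ] b [36.9 40.4 46.8] h [34.1 45.4 48.6]
rim-50 31 a [-59.7 -49.4 -40.1] b [37.1 40.8 46.7] h [29.5 39.8 54.5]
rim-30 31 a [-39.8 -29.9 -20. ] b [36.1 41.7 44.4] h [30.5 44.7 56.3]
rim-10 31 a [-19.5  -9.3  -0.4] b [36.8 40.8 43.7] h [31.4 44.3 56.8]
rim10 41 a [ 0.3  7.  19.2] b [37.  41.6 47.9] h [35.8 52.2 90.7]
rim30 33 a [21.2 30.2 39.8] b [36.1 41.2 46.6] h [39.7 49.9 60.1]
rim50 32 a [40.5 49.1 59.7] b [36.3 40.9 44.7] h [40.5 52.3 62.8]
rim70 25 a [60.7 67.8 74.5] b [36.8 40.2 45.5] h [40.7 51.  61.6]
[-0.44431434 -0.55667923  8.78637046] [-0.08994099 -0.36540563 -0.00811054] [ 0.52331326 -0.17643477  0.09013327]
```

View pics/press.png

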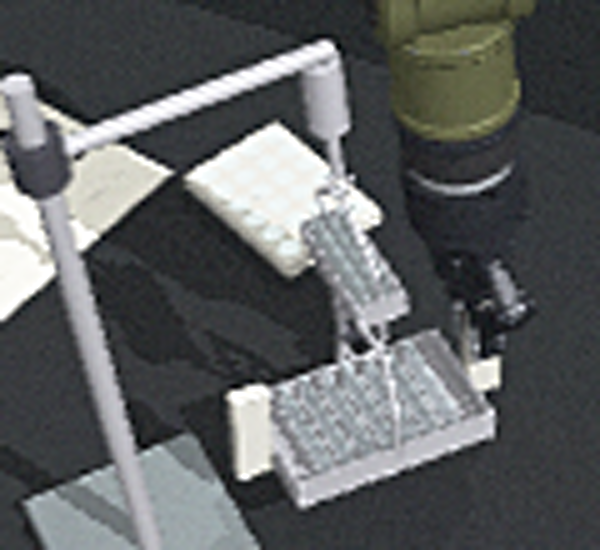

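The bail is in the hook's mouth (crop (375,335)) and has pushed the gate roughly half open. The pinch has slipped about 0.1 rad, far end up (post top 116 mm against 100 mm level). Moving the bar 3 mm toward the tip gives the gate more leverage, so I do that and continue.

```bash
cat >>h.py <<'E'
def look2(vision):
    z=vision.camera("scene")[1]
    P=cloud(z,vision.camera_info("scene")).reshape(-1,3); P=P[~np.isnan(P[:,0])]
    a=(P[:,:2]-H)@U*1000; b=(P[:,:2]-H)@V*1000; h=P[:,2]*1000
    m=(abs(a)<12)&(abs(b)>8)&(abs(b)<30)&(h>90)&(h<150); p=(a>60)&(a<105)&(abs(b-2)<12)&(h>30)&(h<170); u=(abs(a)<24)&(abs(b)<50)&(h>170)&(h<230)
    return dict(bar=(np.median(a[m]).round(1),np.median(h[m]).round(1),m.sum()),post=(np.percentile(h[p],96).round(1),a[p].mean().round(1)),utray=(np.median(h[u]).round(1),u.sum()))
E
python3 - <<'E'
from cell import ctrl, vision
from h import *
F0=-2.5; T0=.2; z=.1155; k=0; fs=[]
ctrl.move_straight(tcp(-.003,0,z,H2),max_speed=.01,force_limit=6); print(look2(vision))
while z>.096:
    z-=.0015; k+=1
    s=ctrl.move_straight(tcp(-.003,0,z,H2),max_speed=.015,force_limit=6)
    o=ctrl.get_obs(); d=o["ft_force"][2]-F0; ft=-(o["ft_torque"][1]-T0)/.084
    print(round(z,4),round(o["eef_pos"][2]+.026,4),"F",round(d,2),"Ft",round(ft,2),o["ft_force"][:2].round(1),s,look2(vision))
    if s or ft>13.5 or d>15: break
    if fs and d<max(fs)-4: break
    fs.append(d)
print(o["t"])
E
```

```text
{'bar': (np.float64(-5.3), np.float64(123.2), np.int64(12)), 'post': (np.float64(114.5), np.float64(80.0)), 'utray': (np.float64(205.8), np.int64(283))}
0.114 0.1138 F 4.36 Ft 6.98 [1.  0.3] False {'bar': (np.float64(-5.2), np.float64(121.1), np.int64(13)), 'post': (np.float64(112.2), np.float64(79.8)), 'utray': (np.float64(205.1), np.int64(288))}
0.1125 0.1125 F 4.68 Ft 7.05 [ 1.9 -0. ] False {'bar': (np.float64(-5.8), np.float64(118.2), np.int64(15)), 'post': (np.float64(110.8), np.float64(79.9)), 'utray': (np.float64(203.5), np.int64(286))}
0.111 0.1111 F 5.21 Ft 8.5 [1.2 0.4] False {'bar': (np.float64(-5.0), np.float64(118.1), np.int64(17)), 'post': (np.float64(109.3), np.float64(79.9)), 'utray': (np.float64(202.0), np.int64(284))}
0.1095 0.1095 F 6.11 Ft 9.01 [1.7 0.2] False {'bar': (np.float64(-5.6), np.float64(114.8), np.int64(17)), 'post': (np.float64(107.0), np.float64(80.4)), 'utray': (np.float64(200.8), np.int64(285))}
0.108 0.1081 F 7.16 Ft 9.28 [1.5 0.4] False {'bar': (np.float64(-5.5), np.float64(113.9), np.int64(15)), 'post': (np.float64(108.0), np.float64(80.1)), 'utr
[... 936 characters left out ...]
(16)), 'post': (np.float64(100.9), np.float64(80.4)), 'utray': (np.float64(193.2), np.int64(292))}
0.099 0.0996 F 10.96 Ft 9.84 [1.2 0.6] False {'bar': (np.float64(-5.6), np.float64(106.4), np.int64(16)), 'post': (np.float64(99.5), np.float64(80.8)), 'utray': (np.float64(191.3), np.int64(296))}
0.0975 0.0982 F 11.5 Ft 9.81 [-0.7  1.3] False {'bar': (np.float64(-5.0), np.float64(105.5), np.int64(16)), 'post': (np.float64(97.5), np.float64(80.4)), 'utray': (np.float64(190.3), np.int64(294))}
0.096 0.0968 F 12.16 Ft 10.17 [0.4 0.2] False {'bar': (np.float64(-5.2), np.float64(103.3), np.int64(15)), 'post': (np.float64(95.7), np.float64(80.3)), 'utray': (np.float64(189.2), np.int64(291))}
26.3667
```

Forces fell and the upper carrier rose 13 mm during the shift, so the bar snapped past the gate. Since then I have only been loading the hook bottom (bar to tray distance is constant at about 85 mm, as at the seat). I ease up, level by pitching the tool about the bar, and centre.

```bash
cat >>h.py <<'E'
def ft(ctrl,n=12):
    A=[]
    for _ in range(n): ctrl.hold(.03); o=ctrl.get_obs(); A.append(np.r_[o["ft_force"],o["ft_torque"]])
    return np.mean(A,0).round(2)
E
python3 - <<'E'
from cell import ctrl, vision
from h import *
q=quat(YAW,1,.09)
print(ctrl.move_straight(tcp(-.003,0,.110,H2),max_speed=.02)); print(ft(ctrl),look2(vision))
ctrl.move_straight(tcp(0,0,.119,H2),attitude=q,max_speed=.02); print(ft(ctrl),look2(vision))
ctrl.move_straight(tcp(0,0,.122,H2),max_speed=.02); print(ft(ctrl),look2(vision))
p,z=vision.camera("scene"); cv2.imwrite("pics/lev.png",cv2.resize(p[120:230,200:320],None,fx=5,fy=5,interpolation=cv2.INTER_CUBIC))
print(ctrl.get_obs()["eef_pos"],ctrl.get_obs()["t"])
E
```

```text
False
[ 2.47 -0.02  3.61 -0.04 -0.71  0.01] {'bar': (np.float64(-5.8), np.float64(116.9), np.int64(14)), 'post': (np.float64(109.3), np.float64(80.1)), 'utray': (np.float64(201.2), np.int64(287))}
[-1.11  0.03  1.59 -0.01 -0.04 -0.  ] {'bar': (np.float64(-1.1), np.float64(119.5), np.int64(17)), 'post': (np.float64(102.4), np.float64(80.6)), 'utray': (np.float64(205.0), np.int64(285))}
[-1.85  0.39  0.2   0.05  0.22 -0.01] {'bar': (np.float64(-0.7), np.float64(121.8), np.int64(15)), 'post': (np.float64(105.4), np.float64(81.1)), 'utray': (np.float64(207.6), np.int64(284))}
[ 0.52284603 -0.17616215  0.09592768] 29.5917
```

View pics/lev.png

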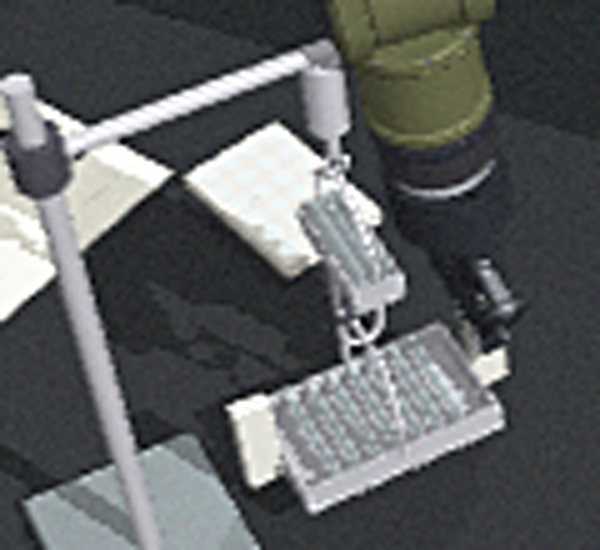

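The picture shows the bar in the bottom of the hook loop ((360,345)) and the carrier level (near post top 106 mm, far 105 mm). A residual side force of 1.9 N remains, which I relax before releasing.

```bash
python3 - <<'E'
from cell import ctrl, vision
from h import *
for x,z in((-.0012,.122),(-.0024,.122)):
    ctrl.move_straight(tcp(x,0,z,H2),max_speed=.01); f=ft(ctrl); print(x,f,look2(vision))
    if f[0]>-.5: break
print(ctrl.get_obs()["t"])
E
```

```text
-0.0012 [ 2.41 -0.1   0.26 -0.02 -0.48  0.01] {'bar': (np.float64(-0.7), np.float64(120.6), np.int64(17)), 'post': (np.float64(105.0), np.float64(80.2)), 'utray': (np.float64(207.6), np.int64(283))}
30.3083
```

```bash
python3 - <<'E'
from cell import ctrl, vision
from h import *
x=-.0012
for _ in range(4):
    f=ft(ctrl)
    if abs(f[0])<.5: break
    x+=.00025*np.clip(f[0],-2,2)
    ctrl.move_straight(tcp(x,0,.122,H2),max_speed=.01)
print(x,ft(ctrl),look2(vision),ctrl.get_obs()["t"])
for g in(.013,.016,.020):
    ctrl.set_gripper(g); ctrl.hold(.3); o=ctrl.get_obs(); print(g,o["opening"],o["finger_force"],look2(vision))
ctrl.set_gripper(.035); ctrl.hold(.5); print(ft(ctrl),look2(vision),ctrl.get_obs()["t"])
E
```

```text
-0.00019999999999999987 [-0.14  0.25  0.33 -0.01 -0.05 -0.01] {'bar': (np.float64(-0.7), np.float64(123.1), np.int64(12)), 'post': (np.float64(104.4), np.float64(80.3)), 'utray': (np.float64(207.7), np.int64(287))} 32.4583
0.013 0.013224495524907478 0.0 {'bar': (np.float64(-1.2), np.float64(122.3), np.int64(14)), 'post': (np.float64(107.4), np.float64(80.9)), 'utray': (np.float64(208.2), np.int64(286))}
0.016 0.015913114788179965 0.0 {'bar': (np.float64(-1.6), np.float64(120.4), np.int64(14)), 'post': (np.float64(106.9), np.float64(81.2)), 'utray': (np.float64(208.1), np.int64(287))}
0.02 0.019937575871887336 0.0 {'bar': (np.float64(-0.7), np.float64(121.0), np.int64(16)), 'post': (np.float64(108.3), np.float64(81.1)), 'utray': (np.float64(208.6), np.int64(286))}
[-0.09 -0.15 -0.39 -0.01 -0.08  0.01] {'bar': (np.float64(-0.7), np.float64(123.5), np.int64(16)), 'post': (np.float64(109.2), np.float64(81.2)), 'utray': (np.float64(208.6), np.int64(283))} 35.4
```

```bash
python3 - <<'E'
from cell import ctrl, vision
from h import *
print(ctrl.move_straight(tcp(0,0,.172,H2),max_speed=.04,force_limit=3))
print(ctrl.move_straight(tcp(-.06,0,.20,H2),max_speed=.08,force_limit=4))
ctrl.hold(2); print(look2(vision)); ctrl.hold(.5); print(look2(vision))
p,z=vision.camera("scene"); cv2.imwrite("pics/end.png",cv2.resize(p[110:230,190:320],None,fx=5,fy=5,interpolation=cv2.INTER_CUBIC))
P=cloud(z,vision.camera_info("scene")).reshape(-1,3); P=P[~np.isnan(P[:,0])]
a=(P[:,:2]-H)@U*1000; b=(P[:,:2]-H)@V*1000; h=P[:,2]*1000
for nm,s in(("far",82),("near",-82)):
    m=(abs(a-s)<16)&(abs(b)<14)&(h>80)&(h<130); print(nm,np.percentile(h[m],96),a[m].mean(),b[m].mean())
m=(abs(a)<8)&(h>110)&(h<135)&(abs(b)<34); print("bar b",np.sort(b[m]).round(1))
print(ctrl.get_obs()["t"])
E
```

```text
False
False
{'bar': (np.float64(-0.9), np.float64(121.9), np.int64(15)), 'post': (np.float64(105.9), np.float64(80.8)), 'utray': (np.float64(207.6), np.int64(287))}
{'bar': (np.float64(-1.2), np.float64(121.9), np.int64(16)), 'post': (np.float64(106.4), np.float64(81.2)), 'utray': (np.float64(207.9), np.int64(286))}
far 107.58831869150778 82.0020246812964 2.3859843632119153
near 108.26543496791967 -81.82560272608602 2.1529133204175293
bar b [-16.4 -16.2 -10.8  -7.1  -3.6  -3.4  -3.2  -1.3  -0.1   0.8   3.3   3.4
   4.2   5.3   9.7  10.3  11.5  11.9  13.2  22.3  23.7  23.8  27.2  27.8
  29.9  30.4  31.6  32.4]
40.425
```

View pics/end.png

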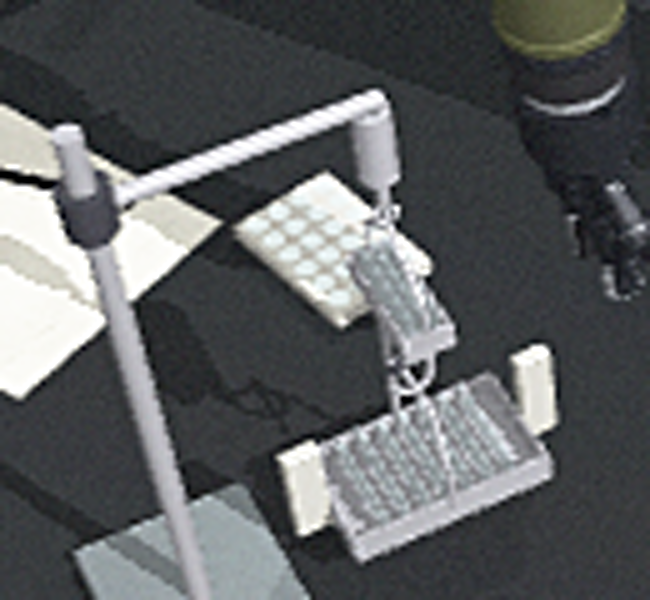

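The carrier hangs still and level (both posts at about 108 mm), with the bar in the hook loop at (410,385), about 2 mm off in y, and the gripper is clear. I hand the job in.

```bash
python3 -c "
from cell import ctrl
print(ctrl.job_done())"
```

```text
the job is handed in; nothing more can be done
None
```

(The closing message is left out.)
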